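# Feel the pivot of the long board clamp for binding

## Task

Of the two board clamps on the bench, check the pivot of the one with the longer arm: take its black knob and swing the arm steadily, without flinging it, over the nest all the way to the slim stop pin, then all the way back until it is parked against the broad rubber-faced stop block, and let go. Leave the short-armed clamp as it stands.

Things in the scene. Friction and masses are not known exactly. Their poses are not given: they have to be found in the camera images.
- long_arm (a joint): Swing angle of the longer clamp's arm about its upright pivot, rad, growing counter-clockwise seen from above. 0 = at the broad rubber-faced park block (clamp's left seen from the robot), 1.6 = at the slim stop pin (right); both hard stops. At 0.8 the arm points to the clamp's front, roughly at the robot. Starts part way; stays where left; 1 to 2 N at the knob moves it; nothing stands in its way.
- long_arm_knob (a point): Middle of the upright round black knob, 22 mm in diameter, on the free end of the longer arm, 110 mm from the pivot axis. The knob runs from 44 to 88 mm above the bench, this point is at 66 mm. The steel arm under it is 18 mm wide, its upper side 44 mm above the bench, and sweeps level. x axis: outwards along the arm; z up.
- long_clamp_pivot (a point): Point on the longer clamp's pivot axis, 44 mm above the bench, towards the far edge of its 120 x 150 x 12 mm aluminium plate, which is screwed down. Axes are the plate's: -x its front, +y its left (park block side), z up. The pivot nut is 55 mm high, both stops 46 mm, within 65 mm of the axis.
- short_arm_knob (a point): Middle, 66 mm above the bench, of the same kind of knob on the other clamp, which has a smaller plate (100 x 130 mm) and an arm only 70 mm from pivot to knob. It swings as easily and must be left where it is.

How it is judged:
By the outcome, as a careful person would: the job done as asked, in the order asked, and still so for the second after the job is handed in, with the robot touching nothing.
It also fails if it takes over 40 s, if anything falls off the work surface, if the arm or the gripper's body presses on something with over 40 N, if the wrist force passes 120 N, or if a joint passes its speed limit or range.

## Robot

A 6-joint arm with a two-finger parallel gripper is mounted at the origin on a cart in front of the work surface, level with it; the furniture and walls round the work are solid. World frame = base frame: x ahead of the robot, y to its left, z up, the work surface at z = 0. Lengths are in mm, angles in rad, forces in N, time in s.
With the tool pointing down it reaches from about 325 to 850 mm from the base axis. Payload 15.5 kg.
Tool frame: the origin (TCP) lies at the very end of the fingers, on their centre line; the grasp point (between the pads) lies ctrl.tcp_to_grasp behind it (ctrl.tcp_to_grasp is the distance from the TCP to the grasp point, in mm); z points along the fingers, y is the line along which they close (so a half turn about z gives the same grasp; the last joint's range is limited). The gripper opens to 91 mm and grips with 3 to 60 N. Pads are 32 mm wide; open, the fingers measure 118 mm over their backs; the gripper's body (76 mm by 178 mm) begins 60 mm behind the grasp point.
Start: joints at [-1.381, 0.494, 1.345, -0, 1.302, -0.096], TCP at [175.604, -599.824, 184.915] pointing down, gripper open.
Joint ranges: [-2.91, 2.91], [-0.82, 2.16], [0.22, 2.67], [-1.22, 4.37], [0.12, 2.79], [-3.08, 3.08]. Speed limits (rad/s): [1.89, 1.89, 2.57, 3.01, 3.01, 3.01].

## Interface

Orientations are given as a unit quaternion [x, y, z, w].
In Python, from plant import ctrl, grab_frame gives the robot as it stands.
- The arm moves only by the shell command python3 -m handwheel 'ROWS' [FORCE]. ROWS is JSON, a list of rows, each an object with "grip": the opening, from -1 (shut) to 1 (fully open), so that 0 is half open; "xyz": the shift along the tool's x, y, z in m, a list of three; "rot": the turn, a rotation vector about the tool's x, y, z in rad, a list of three. In form: [{"grip": grip, "xyz": [tx, ty, tz], "rot": [wx, wy, wz]}, ...]. A call has 1 to 12 rows; each row is the pose to reach, as a shift and turn from the pose commanded when the call began, along the tool's axes at that moment; what a row does not reach only later rows make up. A row lasts 1/8 s, in which the tool goes at most 62.5 mm and 10.7 degrees, less where a joint would pass 70% of its speed; a pose out of reach is approached as far as the arm can. A call with a gripper value outside its range is refused whole. The fingers move at their own pace and stop on an object; FORCE is the grip in N (left out, the last holds). Time passes only in rows, so rows that repeat a pose let the fingers close. It gives the time, the measured TCP pose, the force, the opening and the grip force at its end, in the units of the state.
- ctrl.observe(): the state, without advancing time (a new reading comes with each control period).
- grab_frame(name): name is "scene" or "top" or "wrist"; returns a dict with "color" (480x640x3 uint8, blue, green, red), "fx", "fy", "cx", "cy" (pixels), "k1" (the pictures are not rectified: a ray, as slopes to the right and down, at radius r is drawn at 1 + k1 r^2 times it, then the intrinsics apply), "view" (4x4, takes a point from world to camera coordinates). Camera axes: x right, y up, looking along -z (the intrinsics and any distortion apply to the point x, -y, -z); pixel columns grow to the right and rows downward; lengths in mm; the calibration is good to about 2 mm. A picture is of the moment at which its call begins. There is no depth.
- ctrl.close_job(): hands the job in; it is judged then, once.
The state is a dict: "time": time; "joints": joint angles; "dq": joint speeds; "effort": joint torques, N m; "ee_pos": TCP position; "ee_rot": TCP orientation; "force": force on the tool from outside, world axes, zero at the start; "ft_torque": the same for the moment, N m; "gripper_width": finger opening in mm; "grip_force": force on a finger pad.
Only numpy, scipy, OpenCV 4.12 (cv2) and the standard library are available. Lean on these libraries where they do the work, as an engineer would, in place of code of your own. Each camera call takes 0.05 s, during which the arm holds its last target. There are 200 camera calls.

## Working session

There is one attempt and no reset: what is moved stays moved. The work goes in short steps, Python scripts to look and compute and a shell command to move; the robot and the scene stay as the last step left them, time stands still between calls to the robot, and variables do not carry over. Pictures are saved under pics/ and viewed, at most 10 in all, crops included, and the job is handed in when it is done.

```bash
mkdir -p pics; ls; cat > h.py <<'E'
import numpy as np, cv2
from plant import ctrl, grab_frame
def ray(f,u,v):
    p=np.array([[[u,v]]],float); K=np.array([[f['fx'],0,f['cx']],[0,f['fy'],f['cy']],[0,0,1]])
    x,y=cv2.undistortPoints(p,K,np.array([f['k1'],0,0,0,0]))[0,0]
    V=np.array(f['view']); R=V[:3,:3]; t=V[:3,3]
    return -R.T@t, R.T@np.array([x,-y,-1.])
def onz(f,u,v,z):
    o,d=ray(f,u,v); return o+d*(z-o[2])/d[2]
def pix(f,P):
    V=np.array(f['view']); c=V[:3,:3]@np.array(P,float)+V[:3,3]
    x,y=c[0]/-c[2],-c[1]/-c[2]; s=1+f['k1']*(x*x+y*y)
    return f['cx']+f['fx']*x*s, f['cy']+f['fy']*y*s
E
python3 - <<'E'
from h import *
import pickle
for n in('top','scene'):
    f=grab_frame(n); cv2.imwrite(f'pics/{n}0.png',f['color']); pickle.dump(f,open(n+'0.pkl','wb'))
    print(n,onz(f,320,240,0),ray(f,320,240)[0])
print(ctrl.observe(),ctrl.tcp_to_grasp)
E
```

```text
pics
top [ 544.63244057 -144.04683869    0.        ] [ 447.93520156 -125.13459251  958.16338158]
scene [623.51240702 -11.13479132   0.        ] [ 226.19018886 -756.03237655  524.08411943]
{'time': 0.1, 'joints': array([-1.38149161e+00,  4.94123709e-01,  1.34606243e+00, -1.80454306e-05,
        1.30249586e+00, -9.55170103e-02]), 'dq': array([ 0.00090865, -0.00031211, -0.00227422,  0.00063679,  0.00101422,
       -0.0002976 ]), 'effort': array([ 1.10014902e-03, -8.80241776e+01, -3.82542694e+01,  7.10371882e-02,
        4.82748693e-02, -9.18881278e-05]), 'ee_pos': array([ 175.53296879, -599.45858889,  184.39853428]), 'ee_rot': array([ 9.89876212e-01,  1.41932334e-01, -3.42215052e-05, -5.43666639e-04]), 'force': array([-0.00396754, -0.42503472, -0.58837655]), 'ft_torque': array([ 0.03540788,  0.01675068, -0.02604424]), 'grip_force': 0.0, 'gripper_width': 91.10793520318167} 18.8
```

View pics/top0.png

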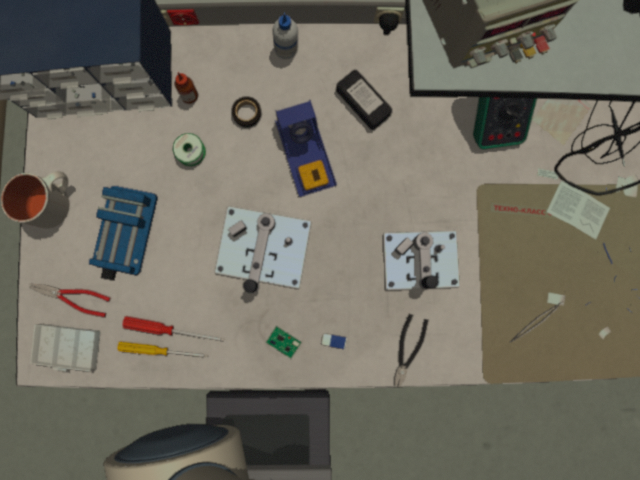

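View pics/scene0.png

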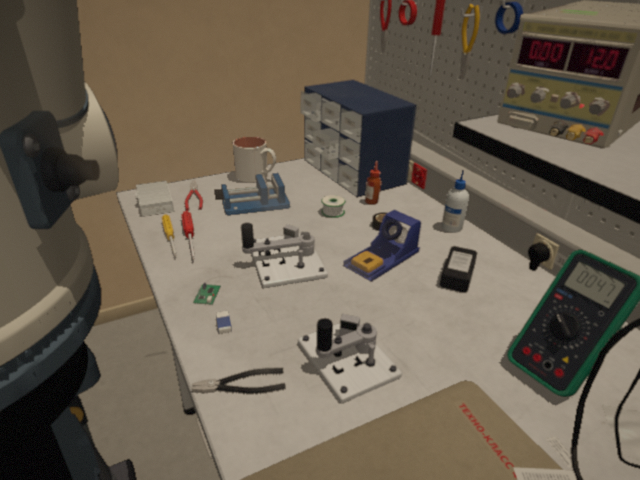

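The top view shows the long clamp on the left, with its pivot nut near (266,222) and its knob near (250,286). Its park block is at (237,229) and its stop pin at (289,240). The short clamp is on the right, with its pivot at (424,240) and its knob at (430,282). In the scene view the long clamp's knob is near (248,236).

```bash
python3 - <<'E'
from h import *
import pickle
t=pickle.load(open('top0.pkl','rb')); s=pickle.load(open('scene0.pkl','rb'))
def dark(f,x0,y0,x1,y1,th=45):
    m=(f['color'][y0:y1,x0:x1].max(2)<th).astype(np.uint8)
    n,l,st,c=cv2.connectedComponentsWithStats(m)
    for i in range(1,n):
        if st[i,4]>25: print(st[i,:4]+[x0,y0,0,0],st[i,4],c[i]+[x0,y0])
dark(t,235,272,268,300); dark(s,236,218,262,256)
g=cv2.cvtColor(t['color'],cv2.COLOR_BGR2GRAY)[205:255,220:320]
c=t['color'][195:305,205:325]; cv2.imwrite('pics/c1.png',cv2.resize(c,None,fx=5,fy=5,interpolation=cv2.INTER_CUBIC))
for n,u,v,z in(('knobtop',250,286,88),('knobmid',250,286,66),('nut',266,222,55),('park',237,229,46),('pin',289,240,46),('FL',217,276,12),('FR',300,289,12),('BL',229,207,12),('BR',311,219,12),('shortknob',430,282,88)): print(n,onz(t,u,v,z).round(1))
E
```

```text
[244 282  13  11] 91 [250.03296703 286.95604396]
[242 225  12  23] 206 [247.24271845 236.5631068 ]
knobtop [464.  -31.2  88. ]
knobmid [464.4 -28.8  66. ]
nut [569.9 -54.   55. ]
park [559.8  -4.8  46. ]
pin [540.5 -91.6  46. ]
FL [482.9  33.9  12. ]
FR [ 459.5 -108.6   12. ]
BL [602.6  13.9  12. ]
BR [ 580.2 -128.6   12. ]
shortknob [ 466.9 -316.4   88. ]
```

View pics/c1.png

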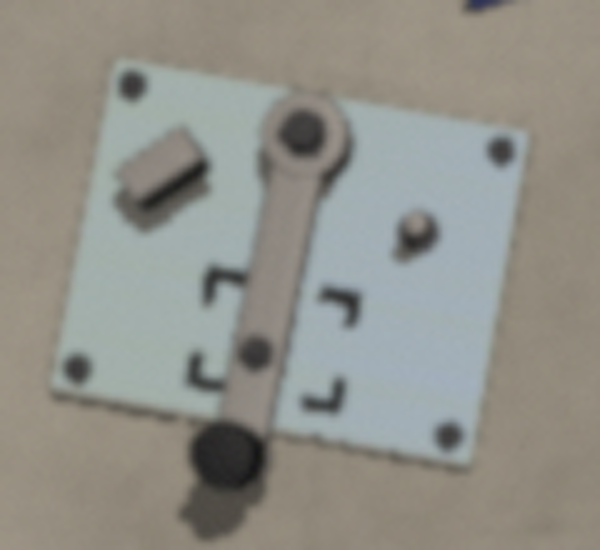

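The crop refines the nut to full-image (265.2,221) and the knob top to (250.6,286). The plate's front points along about 170.5°, and the pivot-to-knob distance comes out at about 109 mm against the given 110 mm. Next I'll triangulate the knob and work out the approach move.

```bash
cat >> h.py <<'E'
from scipy.spatial.transform import Rotation as Ro
def rel(p,ang,base=None):
    """tool-frame shift (m) and turn for tool-down target p (mm), tool x heading ang (deg)"""
    if base is None:
        o=ctrl.observe(); base=(o['ee_pos'],Ro.from_quat(o['ee_rot']))
    R=Ro.from_euler('z',ang,degrees=True)*Ro.from_euler('x',180,degrees=True)
    return (base[1].inv().apply(np.array(p)-base[0])/1000).round(4), (base[1].inv()*R).as_rotvec().round(3)
E
python3 - <<'E'
from h import *
import pickle
t=pickle.load(open('top0.pkl','rb')); s=pickle.load(open('scene0.pkl','rb'))
k=onz(t,250.6,286,88); p=onz(t,265.2,221,55)
print('knob',k,'scene knob mid',onz(s,247.2,236.6,66),'pivot',p,np.linalg.norm((k-p)[:2]),np.degrees(np.arctan2(*(k-p)[1::-1])))
print(rel([464,-31,185],-11.6))
E
```

```text
knob [463.96031458 -32.13422789  88.        ] scene knob mid [461.98993214 -37.19565568  66.        ] pivot [571.53180072 -52.68448263  55.        ] 109.5168370621121 169.18463624140702
(array([ 4.366e-01, -4.645e-01, -1.000e-04]), array([-0.001,  0.   ,  0.487]))
```

```bash
python3 -m handwheel '[{"grip":1,"xyz":[0.437,-0.465,0],"rot":[0,0,0.487]},{"grip":1,"xyz":[0.437,-0.465,0],"rot":[0,0,0.487]},{"grip":1,"xyz":[0.437,-0.465,0],"rot":[0,0,0.487]},{"grip":1,"xyz":[0.437,-0.465,0],"rot":[0,0,0.487]},{"grip":1,"xyz":[0.437,-0.465,0],"rot":[0,0,0.487]},{"grip":1,"xyz":[0.437,-0.465,0],"rot":[0,0,0.487]},{"grip":1,"xyz":[0.437,-0.465,0],"rot":[0,0,0.487]},{"grip":1,"xyz":[0.437,-0.465,0],"rot":[0,0,0.487]},{"grip":1,"xyz":[0.437,-0.465,0],"rot":[0,0,0.487]},{"grip":1,"xyz":[0.437,-0.465,0],"rot":[0,0,0.487]},{"grip":1,"xyz":[0.437,-0.465,0],"rot":[0,0,0.487]},{"grip":1,"xyz":[0.437,-0.465,0],"rot":[0,0,0.487]}]'
python3 - <<'E'
from h import *
import pickle
f=grab_frame('wrist'); cv2.imwrite('pics/w1.png',f['color']); pickle.dump(f,open('w1.pkl','wb'))
print(ctrl.observe()['joints'], 'expect knob',pix(f,[463.5,-32,88]),'nut',pix(f,[571,-53,55]))
E
```

```text
time: 1.6
ee_pos: [464.2, -30.4, 184.7]
ee_rot: [0.995, -0.1, -0.0, 0.0]
force: [0.1, -0.2, -0.1]
gripper_width: 91.1
grip_force: 0.0
[-1.95535054e-01  2.70267426e-01  1.72377868e+00 -3.78713414e-04
  1.14824900e+00  1.57711310e+00] expect knob (np.float64(319.6197987420597), np.float64(233.88678513442883)) nut (np.float64(318.60114725292976), np.float64(100.94009352156169))
```

View pics/w1.png

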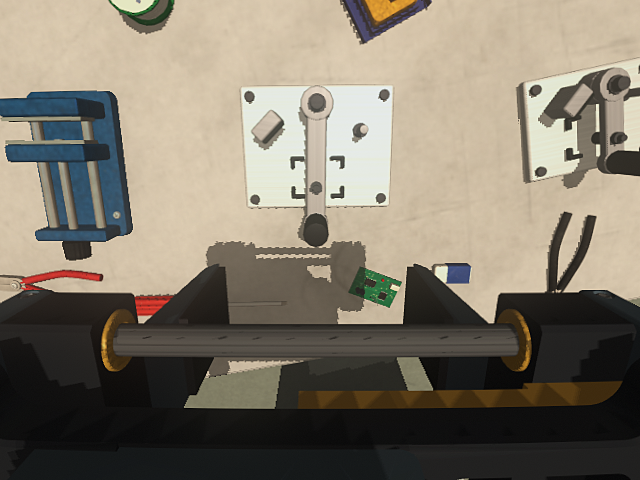

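The wrist view shows the knob's top face centred near (316,227) and the nut at (317,101). The plate's front corners are at about (247,207) and (389,207). The predicted positions agree to within a few pixels.

```bash
python3 - <<'E'
from h import *
import pickle
f=pickle.load(open('w1.pkl','rb'))
c=f['color'][195:255,290:345]; m=(c.max(2)<75).astype(np.uint8)
n,l,st,ce=cv2.connectedComponentsWithStats(m); i=1+st[1:,4].argmax(); print(st[i]+[290,195,0,0,0],ce[i]+[290,195])
for n,u,v,z in(('knobtop',316,227,88),('nut',317,101,55),('FL',247,207,12),('FR',389,207,12),('BL',241,86,12),('BR',393,85,12)): print(n,onz(f,u,v,z).round(1))
E
```

```text
[303 213  25  34 645] [315.37054264 230.02635659]
knobtop [470.  -30.2  88. ]
nut [571.2 -51.6  55. ]
FL [487.8  39.9  12. ]
FR [ 458.2 -105.9   12. ]
BL [603.6  16.4  12. ]
BR [ 575.4 -127.3   12. ]
```

```bash
python3 - <<'E'
from h import *
import pickle
f=pickle.load(open('w1.pkl','rb')); print(ray(f,316,230)); 
for P in([464,-32,88],[464,-32,44],[453,-30,88],[475,-34,88],[475,-34,44],[453,-30,44]): print(P,np.round(pix(f,P)))
print(onz(f,315.4,230,66))
E
```

```text
(array([538.9349344 , -43.95472924, 384.5547949 ]), array([-0.23424629,  0.04682793, -0.97167371]))
[464, -32, 88] [320. 233.]
[464, -32, 44] [319. 222.]
[453, -30, 88] [320. 246.]
[475, -34, 88] [319. 220.]
[475, -34, 44] [319. 211.]
[453, -30, 44] [319. 233.]
[462.24806608 -28.06766082  66.        ]
```

```bash
python3 -m handwheel '[{"grip":0,"xyz":[-0.001,-0.001,0.03],"rot":[0,0,0.005]},{"grip":0,"xyz":[-0.001,-0.001,0.06],"rot":[0,0,0.005]},{"grip":0,"xyz":[-0.001,-0.001,0.09],"rot":[0,0,0.005]},{"grip":0,"xyz":[-0.001,-0.001,0.115],"rot":[0,0,0.005]},{"grip":0,"xyz":[-0.001,-0.001,0.134],"rot":[0,0,0.005]},{"grip":0,"xyz":[-0.001,-0.001,0.134],"rot":[0,0,0.005]}]' 12
python3 -m handwheel '[{"grip":-0.3,"xyz":[0,0,0],"rot":[0,0,0]},{"grip":-0.45,"xyz":[0,0,0],"rot":[0,0,0]},{"grip":-0.6,"xyz":[0,0,0],"rot":[0,0,0]},{"grip":-0.8,"xyz":[0,0,0],"rot":[0,0,0]},{"grip":-1,"xyz":[0,0,0],"rot":[0,0,0]},{"grip":-1,"xyz":[0,0,0],"rot":[0,0,0]},{"grip":-1,"xyz":[0,0,0],"rot":[0,0,0]},{"grip":-1,"xyz":[0,0,0],"rot":[0,0,0]}]' 12
python3 - <<'E'
from h import *
o=ctrl.observe(); print(o['ee_pos'],o['force'],o['ft_torque'],o['joints'])
p=np.array([571,-52]);b=(o['ee_pos'],Ro.from_quat(o['ee_rot'])); d=o['ee_pos'][:2]-p; a0=np.degrees(np.arctan2(d[1],d[0])); r=np.hypot(*d); print(a0,r)
for a in np.arange(3,52,3): 
    t=np.radians(a0+a); print(a,rel([*(p+r*np.array([np.cos(t),np.sin(t)])),o['ee_pos'][2]],a0+a-180,b))
E
```

```text
time: 2.4
ee_pos: [462.2, -30.9, 50.1]
ee_rot: [0.995, -0.104, -0.001, -0.0]
force: [0.3, 0.4, 0.3]
gripper_width: 45.4
grip_force: 0.0
time: 3.4
ee_pos: [464.0, -29.6, 51.4]
ee_rot: [0.995, -0.103, 0.0, 0.0]
force: [-0.4, -1.6, 7.8]
gripper_width: 21.0
grip_force: 12.0
[463.96771027 -29.64318704  51.40238553] [-0.35123119 -1.5825469   7.7648131 ] [-0.17286105  0.17484778 -0.00084703] [-1.92280400e-01  4.72700884e-01  1.88196792e+00 -1.24807912e-04
  7.85934206e-01  1.58551899e+00]
168.20174259818535 109.34229799359966
3 (array([0.0002, 0.0057, 0.    ]), array([ 0.   , -0.001, -0.053]))
6 (array([0.0006, 0.0114, 0.    ]), array([ 0.   , -0.001, -0.106]))
9 (array([0.0014, 0.0171, 0.    ]), array([ 0.   , -0.001, -0.158]))
12 (array([0.0024, 0.0227, 0.    ]), array([ 0.   , -0.001, -0.21 ]))
15 (array([0.0038, 0.0283, 0.    ]), array([ 0.   , -0.001, -0.263]))
18 (array([0.0054, 0.0338, 0.    ]), array([ 0.   , -0.001, -0.315]))
21 (array([0.0073, 0.0392, 0.    ]), array([ 0.   , -0.001, -0.368]))
24 (array([0.0095, 0.0445, 0.    ]), array([ 0.   , -0.001, -0.42 ]))
27 (array([0.012 , 0.0496, 0.    ]), array([ 0.   , -0.001, -0.472]))
30 (array([0.0147, 0.0547, 0.    ]), array([ 0.   , -0.001, -0.525]))
33 (array([0.0177, 0.0595, 0.    ]), array([ 0.   , -0.001, -0.577]))
36 (array([0.0209, 0.0642, 0.    ]), array([ 0.   , -0.001, -0.629]))
39 (array([0.0244, 0.0688, 0.    ]), array([ 0.   , -0.001, -0.682]))
42 (array([0.0282, 0.0731, 0.    ]), array([ 0.   , -0.001, -0.734]))
45 (array([0.0321, 0.0773, 0.    ]), array([ 0.   , -0.001, -0.786]))
48 (array([0.0363, 0.0812, 0.    ]), array([ 0.   , -0.001, -0.839]))
51 (array([0.0406, 0.0849, 0.    ]), array([ 0.001, -0.001, -0.891]))
```

```bash
python3 -m handwheel '[{"grip":-1,"xyz":[0.0002,0.0057,0],"rot":[0,0,-0.053]},{"grip":-1,"xyz":[0.0006,0.0114,0],"rot":[0,0,-0.106]},{"grip":-1,"xyz":[0.0014,0.0171,0],"rot":[0,0,-0.158]},{"grip":-1,"xyz":[0.0024,0.0227,0],"rot":[0,0,-0.21]},{"grip":-1,"xyz":[0.0038,0.0283,0],"rot":[0,0,-0.263]},{"grip":-1,"xyz":[0.0054,0.0338,0],"rot":[0,0,-0.315]},{"grip":-1,"xyz":[0.0073,0.0392,0],"rot":[0,0,-0.368]},{"grip":-1,"xyz":[0.0095,0.0445,0],"rot":[0,0,-0.42]},{"grip":-1,"xyz":[0.012,0.0496,0],"rot":[0,0,-0.472]},{"grip":-1,"xyz":[0.0147,0.0547,0],"rot":[0,0,-0.525]},{"grip":-1,"xyz":[0.0177,0.0595,0],"rot":[0,0,-0.577]}]' 12
cat > n.py <<'E'
from h import *
import sys
o=ctrl.observe(); print(o['time'],o['ee_pos'].round(1),o['force'].round(1),o['ft_torque'].round(2),o['gripper_width'],o['joints'].round(2))
p=np.array([571,-52]);b=(o['ee_pos'],Ro.from_quat(o['ee_rot'])); d=o['ee_pos'][:2]-p; a0=np.degrees(np.arctan2(d[1],d[0])); r=np.hypot(*d); print('angle',a0,'r',r,'tool heading',b[1].as_euler('ZYX',degrees=True)[0])
for a in eval(sys.argv[1]):
    t=np.radians(a0+a); x,w=rel([*(p+r*np.array([np.cos(t),np.sin(t)])),o['ee_pos'][2]],a0+a-180,b); print(a,x[:2],w[2])
E
python3 n.py 'range(1,18)'
```

```text
time: 4.78
ee_pos: [468.7, -91.6, 51.4]
ee_rot: [0.983, 0.185, 0.0, 0.0]
force: [-1.8, -0.6, 9.6]
gripper_width: 20.9
grip_force: 12.0
4.775 [468.7 -91.6  51.4] [-1.8 -0.6  9.6] [ 0.    0.48 -0.02] 20.907707543858276 [-0.32  0.49  1.85 -0.    0.8   0.88]
angle -158.8398746505222 r 109.70607084484118 tool heading 21.296320751129223
1 [0.     0.0019] -0.015
2 [0.0001 0.0038] -0.033
3 [0.0001 0.0057] -0.05
4 [0.0002 0.0077] -0.067
5 [0.0004 0.0096] -0.085
6 [0.0006 0.0115] -0.102
7 [0.0008 0.0134] -0.12
8 [0.001  0.0153] -0.137
9 [0.0013 0.0172] -0.155
10 [0.0016 0.0191] -0.172
11 [0.002  0.0209] -0.19
12 [0.0023 0.0228] -0.207
13 [0.0028 0.0247] -0.225
14 [0.0032 0.0265] -0.242
15 [0.0037 0.0284] -0.259
16 [0.0042 0.0302] -0.277
17 [0.0047 0.0321] -0.294
```

```bash
python3 -m handwheel '[{"grip":-1,"xyz":[0.0001,0.0038,0],"rot":[0,0,-0.033]},{"grip":-1,"xyz":[0.0002,0.0077,0],"rot":[0,0,-0.067]},{"grip":-1,"xyz":[0.0006,0.0115,0],"rot":[0,0,-0.102]},{"grip":-1,"xyz":[0.001,0.0153,0],"rot":[0,0,-0.137]},{"grip":-1,"xyz":[0.0016,0.0191,0],"rot":[0,0,-0.172]},{"grip":-1,"xyz":[0.002,0.0209,0],"rot":[0,0,-0.19]},{"grip":-1,"xyz":[0.0023,0.0228,0],"rot":[0,0,-0.207]},{"grip":-1,"xyz":[0.0028,0.0247,0],"rot":[0,0,-0.225]}]' 12
python3 n.py 'range(1,6)'
python3 -m handwheel '[{"grip":-1,"xyz":[0,0.0015,0],"rot":[0,0,-0.014]}]' 12
python3 -m handwheel '[{"grip":-1,"xyz":[0,0.001,0],"rot":[0,0,-0.01]}]' 12
python3 n.py 'range(1,6)'
```

```text
time: 5.78
ee_pos: [480.0, -113.6, 51.4]
ee_rot: [0.956, 0.293, -0.0, 0.0]
force: [-4.1, -2.4, 10.9]
gripper_width: 20.7
grip_force: 12.0
5.775 [ 480.  -113.6   51.4] [-4.1 -2.4 10.9] [-0.33  0.74 -0.06] 20.73771126344096 [-0.35  0.5   1.81 -0.    0.83  0.62]
angle -145.89040414408194 r 109.89358290106487 tool heading 34.12733120665324
1 [0.     0.0019] -0.017
2 [0.0001 0.0038] -0.035
3 [0.0001 0.0058] -0.052
4 [0.0003 0.0077] -0.07
5 [0.0004 0.0096] -0.087
time: 5.9
ee_pos: [480.8, -114.9, 51.4]
ee_rot: [0.954, 0.3, -0.0, 0.0]
force: [-4.7, -2.5, 9.3]
gripper_width: 20.8
grip_force: 12.0
time: 6.02
ee_pos: [481.4, -115.7, 51.3]
ee_rot: [0.952, 0.305, -0.0, 0.0]
force: [-2.7, -2.2, 9.9]
gripper_width: 20.5
grip_force: 12.0
6.025 [ 481.4 -115.7   51.3] [-2.7 -2.2  9.9] [-0.4  0.7 -0.1] 20.544372557211123 [-0.36  0.5   1.81 -0.    0.83  0.6 ]
angle -144.59158856019027 r 109.93775572913981 tool heading 35.49345476628397
1 [0.     0.0019] -0.016
2 [0.0001 0.0038] -0.033
3 [0.0001 0.0058] -0.051
4 [0.0003 0.0077] -0.068
5 [0.0004 0.0096] -0.086
```

```bash
for i in 1 2; do :; done
python3 -m handwheel '[{"grip":-1,"xyz":[0,0.0015,0],"rot":[0,0,-0.014]}]' 12
python3 -m handwheel '[{"grip":-1,"xyz":[0,0.0015,0],"rot":[0,0,-0.014]}]' 12
python3 -m handwheel '[{"grip":-1,"xyz":[0,0.0015,0],"rot":[0,0,-0.014]}]' 12
python3 n.py 'range(1,3)'
```

```text
time: 6.15
ee_pos: [481.7, -116.3, 51.2]
ee_rot: [0.95, 0.311, -0.0, -0.001]
force: [-4.6, 8.1, 11.2]
gripper_width: 20.9
grip_force: 12.0
time: 6.28
ee_pos: [481.8, -116.4, 51.0]
ee_rot: [0.948, 0.318, -0.001, -0.002]
force: [-7.3, 17.8, 14.1]
gripper_width: 20.9
grip_force: 12.0
time: 6.4
ee_pos: [481.8, -116.6, 50.8]
ee_rot: [0.946, 0.324, -0.001, -0.003]
force: [-9.2, 23.8, 13.2]
gripper_width: 21.0
grip_force: 12.0
6.4 [ 481.8 -116.6   50.8] [-9.2 23.8 13.2] [ 4.46  1.62 -0.09] 20.976043843552347 [-0.36  0.51  1.8   0.    0.84  0.55]
angle -144.0660813025456 r 110.12023392525062 tool heading 37.854154256826774
1 [-0.      0.0019] 0.016
2 [-0.0001  0.0038] -0.001
```

At the pin, the tangential reaction rose to about 25 N and the arm stopped at 215.9°, which is where I expected 1.6 rad. Park should then be at about 124.3°. Now swinging back.

```bash
python3 -m handwheel '[{"grip":-1,"xyz":[0.0001,-0.0035,0],"rot":[0,0,0.032]},{"grip":-1,"xyz":[0.0006,-0.0092,0],"rot":[0,0,0.084]},{"grip":-1,"xyz":[0.0014,-0.0171,0],"rot":[0,0,0.158]},{"grip":-1,"xyz":[0.0024,-0.0227,0],"rot":[0,0,0.21]},{"grip":-1,"xyz":[0.0038,-0.0283,0],"rot":[0,0,0.263]},{"grip":-1,"xyz":[0.0054,-0.0338,0],"rot":[0,0,0.315]},{"grip":-1,"xyz":[0.0073,-0.0392,0],"rot":[0,0,0.368]},{"grip":-1,"xyz":[0.0095,-0.0445,0],"rot":[0,0,0.42]},{"grip":-1,"xyz":[0.012,-0.0496,0],"rot":[0,0,0.472]},{"grip":-1,"xyz":[0.0147,-0.0547,0],"rot":[0,0,0.525]},{"grip":-1,"xyz":[0.0177,-0.0595,0],"rot":[0,0,0.577]},{"grip":-1,"xyz":[0.0209,-0.0642,0],"rot":[0,0,0.629]}]' 12
python3 n.py 'range(-3,-37,-3)'
```

```text
time: 7.9
ee_pos: [461.7, -55.4, 51.1]
ee_rot: [1.0, 0.015, 0.0, 0.0]
force: [0.6, 0.5, -0.9]
gripper_width: 20.8
grip_force: 12.0
7.9 [461.7 -55.4  51.1] [ 0.6  0.5 -0.9] [ 0.12 -0.3   0.14] 20.81504075286024 [-0.25  0.47  1.88  0.    0.79  1.29]
angle -178.1972173479977 r 109.32410376033474 tool heading 1.7354186139612156
-3 [ 0.0001 -0.0057] 0.051
-6 [ 0.0006 -0.0114] 0.104
-9 [ 0.0013 -0.0171] 0.156
-12 [ 0.0024 -0.0227] 0.208
-15 [ 0.0037 -0.0283] 0.261
-18 [ 0.0053 -0.0338] 0.313
-21 [ 0.0072 -0.0392] 0.365
-24 [ 0.0094 -0.0445] 0.418
-27 [ 0.0119 -0.0496] 0.47
-30 [ 0.0146 -0.0547] 0.522
-33 [ 0.0176 -0.0596] 0.575
-36 [ 0.0208 -0.0643] 0.627
```

Now at 181.8°, with 57.5° to go.

```bash
python3 -m handwheel '[{"grip":-1,"xyz":[0.0001,-0.0057,0],"rot":[0,0,0.052]},{"grip":-1,"xyz":[0.0006,-0.0114,0],"rot":[0,0,0.104]},{"grip":-1,"xyz":[0.0013,-0.0171,0],"rot":[0,0,0.156]},{"grip":-1,"xyz":[0.0024,-0.0227,0],"rot":[0,0,0.208]},{"grip":-1,"xyz":[0.0037,-0.0283,0],"rot":[0,0,0.261]},{"grip":-1,"xyz":[0.0053,-0.0338,0],"rot":[0,0,0.313]},{"grip":-1,"xyz":[0.0072,-0.0392,0],"rot":[0,0,0.365]},{"grip":-1,"xyz":[0.0094,-0.0445,0],"rot":[0,0,0.418]},{"grip":-1,"xyz":[0.0119,-0.0496,0],"rot":[0,0,0.47]},{"grip":-1,"xyz":[0.0146,-0.0547,0],"rot":[0,0,0.522]},{"grip":-1,"xyz":[0.0176,-0.0596,0],"rot":[0,0,0.575]},{"grip":-1,"xyz":[0.0208,-0.0643,0],"rot":[0,0,0.627]}]' 12
python3 n.py 'range(-3,-25,-3)'
```

```text
time: 9.4
ee_pos: [480.7, 9.4, 51.1]
ee_rot: [0.956, -0.294, 0.001, -0.0]
force: [2.9, -1.9, -0.6]
gripper_width: 20.8
grip_force: 12.0
9.4 [480.7   9.4  51.1] [ 2.9 -1.9 -0.6] [-0.09 -0.38  0.13] 20.8401702245426 [-0.1   0.49  1.84 -0.    0.81  2.06]
angle 145.78002849715398 r 109.15631892504672 tool heading -34.18451817012472
-3 [ 0.0002 -0.0057] 0.053
-6 [ 0.0006 -0.0114] 0.105
-9 [ 0.0014 -0.0171] 0.158
-12 [ 0.0024 -0.0227] 0.21
-15 [ 0.0037 -0.0282] 0.262
-18 [ 0.0054 -0.0337] 0.315
-21 [ 0.0073 -0.0391] 0.367
-24 [ 0.0095 -0.0444] 0.419
```

```bash
python3 -m handwheel '[{"grip":-1,"xyz":[0.0002,-0.0057,0],"rot":[0,0,0.053]},{"grip":-1,"xyz":[0.0006,-0.0114,0],"rot":[0,0,0.105]},{"grip":-1,"xyz":[0.0014,-0.0171,0],"rot":[0,0,0.158]},{"grip":-1,"xyz":[0.0024,-0.0227,0],"rot":[0,0,0.21]},{"grip":-1,"xyz":[0.0037,-0.0282,0],"rot":[0,0,0.262]},{"grip":-1,"xyz":[0.0047,-0.0312,0],"rot":[0,0,0.29]},{"grip":-1,"xyz":[0.0054,-0.0337,0],"rot":[0,0,0.315]},{"grip":-1,"xyz":[0.006,-0.0355,0],"rot":[0,0,0.332]},{"grip":-1,"xyz":[0.0066,-0.0373,0],"rot":[0,0,0.349]}]' 12
python3 -m handwheel '[{"grip":-1,"xyz":[0,-0.0015,0],"rot":[0,0,0.014]}]' 12
python3 -m handwheel '[{"grip":-1,"xyz":[0,-0.0015,0],"rot":[0,0,0.014]}]' 12
python3 -m handwheel '[{"grip":-1,"xyz":[0,-0.001,0],"rot":[0,0,0.01]}]' 12
python3 n.py '[]'
```

```text
time: 10.52
ee_pos: [506.7, 36.4, 51.0]
ee_rot: [0.89, -0.455, 0.0, -0.0]
force: [1.7, -2.5, 1.8]
gripper_width: 20.6
grip_force: 12.0
time: 10.65
ee_pos: [508.0, 37.3, 51.0]
ee_rot: [0.887, -0.461, 0.0, -0.0]
force: [1.7, -2.7, 2.8]
gripper_width: 21.0
grip_force: 12.0
time: 10.78
ee_pos: [509.1, 38.2, 51.0]
ee_rot: [0.884, -0.468, 0.0, -0.0]
force: [2.7, -2.7, 3.4]
gripper_width: 21.0
grip_force: 12.0
time: 10.9
ee_pos: [510.0, 38.7, 51.0]
ee_rot: [0.882, -0.472, 0.0, -0.0]
force: [2.0, -2.7, 3.7]
gripper_width: 20.8
grip_force: 12.0
10.9 [510.   38.7  51. ] [ 2.  -2.7  3.7] [-0.37 -0.44  0.14] 20.772086523400024 [-0.04  0.52  1.77 -0.    0.85  2.51]
angle 123.92722665835724 r 109.3688689723364 tool heading -56.312074894692806
```

```bash

python3 -m handwheel '[{"grip":-1,"xyz":[0,-0.0015,0],"rot":[0,0,0.014]}]' 12
python3 -m handwheel '[{"grip":-1,"xyz":[0,-0.0015,0],"rot":[0,0,0.014]}]' 12
python3 -m handwheel '[{"grip":-1,"xyz":[0,-0.0015,0],"rot":[0,0,0.014]}]' 12
python3 n.py '[]'
```

```text
time: 11.02
ee_pos: [511.1, 39.6, 51.0]
ee_rot: [0.878, -0.478, 0.0, -0.0]
force: [-0.1, -6.2, 4.5]
gripper_width: 21.2
grip_force: 12.0
time: 11.15
ee_pos: [511.3, 39.8, 50.8]
ee_rot: [0.875, -0.484, -0.001, 0.001]
force: [-5.9, -14.8, 8.0]
gripper_width: 21.1
grip_force: 12.0
time: 11.28
ee_pos: [511.3, 40.0, 50.5]
ee_rot: [0.872, -0.49, -0.001, 0.002]
force: [-9.8, -21.6, 9.5]
gripper_width: 21.0
grip_force: 12.0
11.275 [511.3  40.   50.5] [ -9.8 -21.6   9.5] [-3.87  2.12  0.13] 20.971116981399916 [-0.04  0.52  1.76 -0.    0.86  2.56]
angle 122.99697875929401 r 109.6997937947113 tool heading -58.690481089630204
```

It is against the park block, with a reaction of about 24 N at 123°. I'll ease the preload, open, then rise straight up.

```bash

python3 -m handwheel '[{"grip":-1,"xyz":[0,0.0012,0],"rot":[0,0,-0.01]},{"grip":-1,"xyz":[0,0.0025,0],"rot":[0,0,-0.02]},{"grip":-1,"xyz":[0,0.0025,0],"rot":[0,0,-0.02]}]' 12
python3 -m handwheel '[{"grip":-0.4,"xyz":[0,0,0],"rot":[0,0,0]},{"grip":-0.2,"xyz":[0,0,0],"rot":[0,0,0]},{"grip":0,"xyz":[0,0,0],"rot":[0,0,0]},{"grip":0.1,"xyz":[0,0,0],"rot":[0,0,0]},{"grip":0.1,"xyz":[0,0,0],"rot":[0,0,0]},{"grip":0.1,"xyz":[0,0,0],"rot":[0,0,0]}]'
python3 -m handwheel '[{"grip":0.1,"xyz":[0,0,-0.015],"rot":[0,0,0]},{"grip":0.1,"xyz":[0,0,-0.04],"rot":[0,0,0]},{"grip":0.1,"xyz":[0,0,-0.07],"rot":[0,0,0]},{"grip":0.1,"xyz":[0,0,-0.1],"rot":[0,0,0]},{"grip":0.1,"xyz":[0,0,-0.13],"rot":[0,0,0]},{"grip":0.1,"xyz":[0,0,-0.15],"rot":[0,0,0]},{"grip":0.1,"xyz":[0,0,-0.15],"rot":[0,0,0]}]'
python3 - <<'E'
from h import *
f=grab_frame('wrist'); g=grab_frame('top')
cv2.imwrite('pics/e.png',np.hstack([f['color'][:300,100:500],cv2.resize(g['color'][195:305,205:325],(400,300))]))
E
```

```text
time: 11.65
ee_pos: [511.0, 39.7, 50.8]
ee_rot: [0.876, -0.482, -0.0, 0.0]
force: [0.9, -6.1, 1.4]
gripper_width: 20.9
grip_force: 12.0
time: 12.4
ee_pos: [511.4, 39.9, 50.9]
ee_rot: [0.877, -0.481, -0.0, -0.0]
force: [-0.3, 0.4, 0.1]
gripper_width: 50.5
grip_force: 0.0
time: 13.28
ee_pos: [512.2, 39.9, 203.1]
ee_rot: [0.877, -0.481, 0.002, -0.001]
force: [0.3, 0.2, -0.9]
gripper_width: 50.5
grip_force: 0.0
```

View pics/e.png

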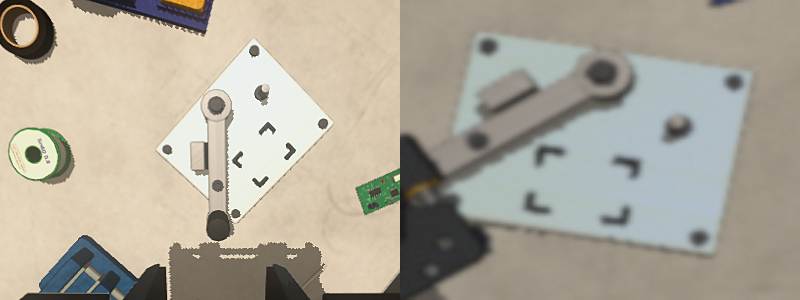

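The arm lies flush against the park block (arm edge at about 207 px, block edge at about 206 px in the left crop). The gripper is clear above it and the short clamp hasn't been touched. Handing in.

```bash
python3 -c "
from plant import ctrl
print(ctrl.close_job())"
```

```text
the job is handed in; nothing more can be done
None
```

The long clamp's arm was swung to the slim stop pin, then back until it was parked against the rubber-faced block and released; I never went near the short clamp, and the job was handed in at about 13.4 s of the 40 s allowed (no verdict was returned).

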